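# Guide the fidget ring along the maze seam with the stylus

### The arm

A 6-joint arm with a two-finger parallel gripper is mounted at the origin on the work surface. World frame = base frame: x ahead of the robot, y to its left, z up, the work surface at z = 0. Lengths are in m, angles in rad, forces in N, time in s.
With the tool pointing down it reaches from about 0.225 to 0.875 m from the base axis. Payload 3.4 kg.
Tool frame: the origin (TCP) lies on the mounting face of the last link; the fingertips stand ctrl.tip_reach ahead of it and the grasp point (between the pads) lies 155 mm ahead of it (ctrl.tip_reach is the distance from the TCP to the fingertips, in m); z points along the fingers, y is the direction in which the jaws open and shut (so a half turn about z gives the same grasp; the last joint's range is limited). The gripper opens to 85 mm and grips with 20 to 120 N. Pads are 22 mm wide; open, the fingers measure 114 mm over their backs; the gripper's body (76 mm by 85 mm) begins 54 mm behind the grasp point. The pads swing forward as they close: fully open they stand 13 mm farther back than shut.
Start: joints at [-1.467, 0.276, 1.505, -0, 1.361, -0.121], TCP at [0.128, -0.561, 0.405] pointing down, gripper open.
Joint ranges: [-2.89, 2.89], [-0.75, 2.08], [0.22, 2.7], [-1.18, 4.32], [0.11, 2.71], [-2.7, 2.7]. Speed limits (rad/s): [2.57, 2.57, 3.14, 3.14, 3.14, 3.14].

### API

Orientations are given as a unit quaternion [w, x, y, z].
In Python, from bench import ctrl, viewer, order gives the robot as it stands.
- The arm moves only by the shell command python3 -m creep 'ROWS' [FORCE]. ROWS is JSON, a list of rows, each an object of numbers: "rx", "ry", "rz": the turn, a rotation vector about the tool's x, y, z in degrees; "dx", "dy", "dz": the shift along the tool's x, y, z in cm; "hand": the closure, from 0 (fully open) to 1 (shut). In form: [{"rx": .., "ry": .., "rz": .., "dx": .., "dy": .., "dz": .., "hand": ..}, ...]. A call has 1 to 12 rows; each row shifts and turns the commanded pose from where the row before left it, along the tool's axes as they then stand; what a row does not reach is not made up. A row lasts 1/10 s, in which the tool goes at most 50 mm and 8.59 degrees, less where a joint would pass 70% of its speed; a pose out of reach is approached as far as the arm can. A call with a gripper value outside its range is refused whole. The fingers move at their own pace and stop on an object; FORCE is the grip in N (left out, the last holds). Time passes only in rows, so rows that do not move let the fingers close. It gives the time, the measured TCP pose, the force and the opening at its end, in the units of the state.
- ctrl.observe(): the state, without advancing time (a new reading comes with each control period).
- viewer.camera(name): name is "side" or "top"; returns the picture (384x512x3 uint8, red, green, blue); there is no depth.
- viewer.calibration(name): a dict with "fx", "fy", "cx", "cy" (pixels), "T" (4x4, takes a point from camera to world coordinates). Camera axes: x right, y up, looking along -z (the intrinsics and any distortion apply to the point x, -y, -z); pixel columns grow to the right and rows downward; lengths in m; the calibration is good to about 2 mm. A picture is of the moment at which its call begins. calibration takes no time and is no camera call.
- order.hand_in(): hands the job in, once; it reports no verdict.
The state is a dict: "clock": time; "qpos": joint angles; "qvel": joint speeds; "tau": joint torques, N m; "eef_pos": TCP position; "tcp_rot": TCP orientation; "ft_force": force on the tool from outside, world axes, zero at the start; "torque": the same for the moment, N m; "opening": opening from 0.0 (shut) to 1.0 (fully open).
Only numpy, scipy, OpenCV 4.12 (cv2) and the standard library are available. Lean on these libraries where they do the work, as an engineer would, in place of code of your own. Each camera call takes 0.05 s, during which the arm holds its last target. There are 200 camera calls.

### The job

Take the stylus (not the ball-headed drum mallet) out of its wooden stand, put its thin tip down through the fidget ring lying in the groove of the red bead maze base, and slowly (about 5 cm a second or less) guide the ring along the brass seam, round the bend, all the way to the other end of the groove, keeping it down in the groove and never touching it with the fingers. Then lift the stylus out and put it back upright in its own stand, leaving the ring at the end of the groove and the mallet standing as it was.

Things in the scene. Friction and masses are not known exactly. Their poses are not given: they have to be found in the camera images.
- stylus: Stylus, 120 mm, upright in a fixed wooden stand. Origin: centre of its lower tip, z up. Tip 9 mm across to 20 mm up, shank 14 to 45, flat collar 50 across from 45 to 51, round beech handle 20 across from 51 to 120 (grip here). Its stand, 70 mm square, 55 high, has a hole 32 mm across, centred within 5 mm of the stylus's start; the collar rests on the stand's top, tip 10 mm above the shelf.
- fidget_ring: Lilac hard silicone ring lying loose and flat in the groove, on the seam 0 to 25 mm from the start end: 40 mm outside, 26 mm hole, 12 mm high, 20 g. Origin at the centre of its underside, z up. The stylus tip has 8.5 mm play to each side in the hole, so a ring being drawn along trails the tip by up to 8.5 mm.
- maze_base: Fixed red board 180 (x) by 340 (y), 18 mm thick. Origin: centre of its underside, z up. On it a groove 46 mm wide, floor 18 mm and rail tops 28 mm above the shelf, closed by end rails 23 mm past the seam's ends. Along its middle a brass seam, in board x, y mm: start (-35,-110), straight to the bend (-35,0), straight to the far end (35,90). Bead wire at x = 68, y -145 to -35, under 60 mm high.
- mallet: Drum mallet standing loose in a stand like the stylus's, 120 mm or more to its left or right (they change places). It has a like collar, a thin stick and, on top, a black rubber ball 34 mm across reaching 113 mm above the shelf. Origin: centre of its lower end, 10 mm above the shelf, z up. Not the tool for this job.
There are look-alikes about, which are no part of the job. Leave any blue or purple look-alike of the stylus alone.

How it is judged:
On the way, in this order (a step that is already met when the one before it is completed fails the run):
1. the stylus tip is down in the ring's hole, the ring still in the first half of the first leg (horizontal distance between stylus and fidget_ring below 0.016 m and z of stylus in the frame of maze_base below 0.028 m and angle between stylus's own z axis and vertical below 0.26 rad and y of fidget_ring in the frame of maze_base below -0.05 m), for 0.1 s.
2. with the tip in it, the ring passes the bend, within 20 mm (horizontal distance between stylus and fidget_ring below 0.016 m and z of stylus in the frame of maze_base below 0.028 m and angle between stylus's own z axis and vertical below 0.26 rad and x of fidget_ring in the frame of maze_base between -0.055 and -0.015 m and y of fidget_ring in the frame of maze_base between -0.02 and 0.02 m), for 0.05 s.
3. with the tip in it, the ring arrives within 20 mm of the far end of the seam (horizontal distance between stylus and fidget_ring below 0.016 m and z of stylus in the frame of maze_base below 0.028 m and angle between stylus's own z axis and vertical below 0.26 rad and x of fidget_ring in the frame of maze_base between 0.015 and 0.055 m and y of fidget_ring in the frame of maze_base between 0.07 and 0.11 m), for 0.1 s.
At the end, for the whole second after the job is handed in: The ring lies flat in the groove within 20 mm (along each board axis) of the far end of the seam, and the stylus stands in its own stand again, within 18 mm of where it started, tip less than 16 mm above the shelf, within 10 degrees of upright. Both at rest (x of fidget_ring in the frame of maze_base between 0.015 and 0.055 m and y of fidget_ring in the frame of maze_base between 0.07 and 0.11 m and z of fidget_ring in the frame of maze_base below 0.024 m and linear speed of each of fidget_ring, stylus below 0.02 m/s and distance of stylus from where it was at the start of the episode below 0.018 m and height (world z) of stylus below 0.016 m and angle between stylus's own z axis and vertical below 0.175 rad); the robot touches nothing.
It fails at once if the mallet was knocked over or lifted (angle between mallet's own z axis and vertical above 0.5 rad or distance of mallet from where it was at the start of the episode above 0.03 m).
It fails at once if the ring moved faster than 0.15 m/s (linear speed of fidget_ring above 0.15 m/s).
It fails at once if the ring lifted more than 10 mm off the groove's floor (z of fidget_ring in the frame of maze_base above 0.028 m).
It fails at once if the fingers touched the ring (contact force between the fingers and fidget_ring above 0.3 N).
It also fails if it takes over 70 s, if anything falls off the work surface, if the arm or the gripper's body presses on something with over 40 N, if the wrist force passes 120 N, or if a joint passes its speed limit or range.

## Working session

There is one attempt and no reset: what is moved stays moved. The work goes in short steps, Python scripts to look and compute and a shell command to move; the robot and the scene stay as the last step left them, time stands still between calls to the robot, and variables do not carry over. Pictures are saved under pics/ and viewed, about 8 in all and at most 12, crops included, and the job is handed in when it is done.

```bash
mkdir -p pics; ls; python3 - <<'E'
from bench import ctrl, viewer
import cv2, numpy as np
for n in ("top","side"):
    im=viewer.camera(n); cv2.imwrite(f"pics/{n}0.png",cv2.resize(im[:,:,::-1],None,fx=1.5,fy=1.5,interpolation=cv2.INTER_CUBIC)); np.save(f"pics/{n}0.npy",im)
    c=viewer.calibration(n); print(n,{k:(np.round(v,4).tolist() if k=="T" else v) for k,v in c.items()})
print(ctrl.observe(), ctrl.tip_reach)
E
```

```text
pics
top {'fx': 384.213715373696, 'fy': 384.213715373696, 'cx': 256.1132740953865, 'cy': 179.5056844164693, 'T': [[0.0152, 0.9878, -0.155, 0.3649], [-0.9998, 0.0175, 0.0135, -0.1074], [0.0161, 0.1547, 0.9878, 0.8976], [0.0, 0.0, 0.0, 1.0]]}
side {'fx': 412.7473974307792, 'fy': 412.7473974307792, 'cx': 254.88629108870182, 'cy': 192.29408380288484, 'T': [[-0.9236, 0.2626, -0.2792, 0.2696], [-0.3832, -0.6172, 0.6872, 0.499], [0.0081, 0.7417, 0.6707, 0.6288], [0.0, 0.0, 0.0, 1.0]]}
{'clock': 0.1, 'qpos': array([-1.46700766e+00,  2.76539616e-01,  1.50600691e+00, -5.33844603e-05,
        1.36072892e+00, -1.20962345e-01]), 'qvel': array([ 5.80318456e-04, -1.18832453e-03, -2.16126500e-03,  5.78302776e-04,
        2.51372829e-05, -1.08022341e-03]), 'tau': array([ 1.01558358e-03, -4.17699873e+01, -2.46404099e+01, -2.00535028e-04,
        5.80925698e-03, -4.44445931e-06]), 'eef_pos': array([ 0.12813264, -0.56034507,  0.40392135]), 'tcp_rot': array([-8.41592705e-04,  9.93691536e-01,  1.12144648e-01, -1.88749202e-05]), 'ft_force': array([-0.4619758 ,  0.1683038 ,  0.20136348]), 'torque': array([ 0.0106256 , -0.00471063,  0.01347628]), 'opening': 1.000712519406103} 0.1734
```

View pics/top0.png

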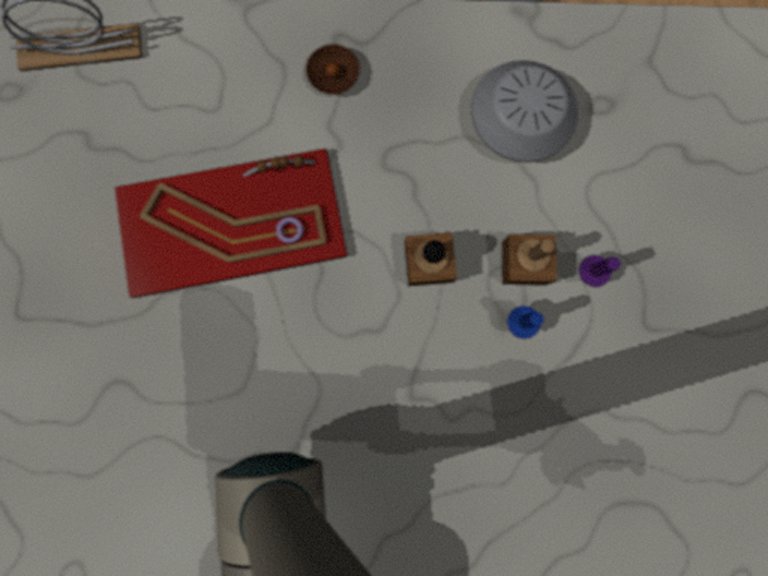

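View pics/side0.png

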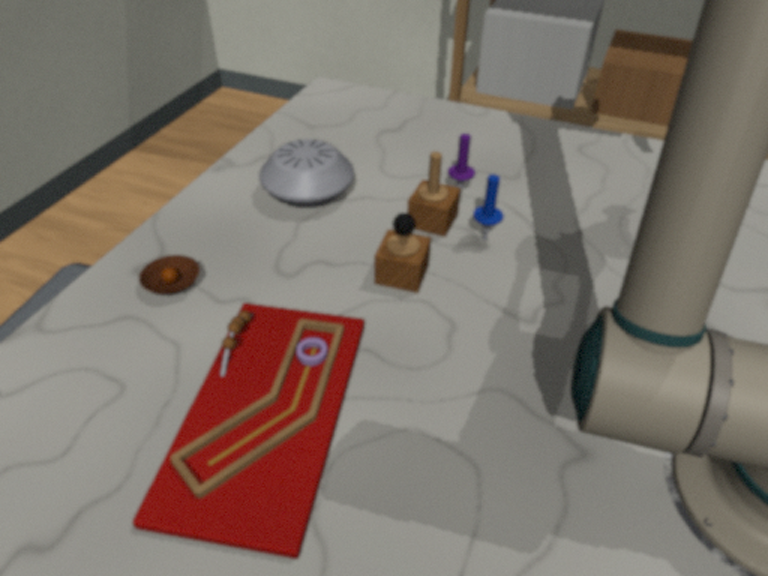

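Top view (1.5x pixels): the stylus is the beech handle at about (545,247), standing in the stand at (530,259). It could be mistaken for the mallet (black ball, (434,252)), the purple look-alike (600,268) or the blue one (524,321). The knob at (333,68) is a bowl or lid, so it isn't a candidate. The ring is at (289,230), at the right-hand end of the seam, and the far end of the seam is at (170,211). I choose the beech one and will check it in a close crop.

```bash
cat > h.py <<'E'
import numpy as np, cv2
from scipy.optimize import minimize, least_squares
from bench import ctrl, viewer
CAL={n:viewer.calibration(n) for n in ("top","side")}
def proj(n,P):
    c=CAL[n]; T=np.array(c["T"]); p=(np.atleast_2d(P)-T[:3,3])@T[:3,:3]
    return np.c_[c["cx"]+c["fx"]*p[:,0]/-p[:,2], c["cy"]-c["fy"]*p[:,1]/-p[:,2]]
def back(n,uv,z):
    c=CAL[n]; T=np.array(c["T"]); d=T[:3,:3]@np.array([(uv[0]-c["cx"])/c["fx"],-(uv[1]-c["cy"])/c["fy"],-1.])
    return T[:3,3]+d*(z-T[2,3])/d[2]
def tri(uvs):  # {cam:uv} -> point
    f=lambda P: np.concatenate([proj(n,P)[0]-uvs[n] for n in uvs])
    r=least_squares(f,[.35,-.1,.05]); return r.x,np.abs(r.fun).max()
def board(p,pts,z): # board xy (m) -> world
    c,s=np.cos(p[2]),np.sin(p[2]); pts=np.atleast_2d(pts)
    return np.c_[pts@np.array([[c,s],[-s,c]])+p[:2],np.full(len(pts),z)]
E
python3 - <<'E'
from h import *
ims={n:np.load(f"pics/{n}0.npy") for n in CAL}
K=4; hulls={}
for n,im in ims.items():
    h=cv2.cvtColor(im,cv2.COLOR_RGB2HSV); m=(((h[...,0]<8)|(h[...,0]>172))&(h[...,1]>170)&(h[...,2]>60)).astype(np.uint8)
    c=max(cv2.findContours(m,cv2.RETR_EXTERNAL,cv2.CHAIN_APPROX_NONE)[0],key=cv2.contourArea)
    M=np.zeros((384*K,512*K),np.uint8); cv2.fillConvexPoly(M,((cv2.convexHull(c)[:,0]+.5)*K).astype(int),1); hulls[n]=M
cor=np.array([[-.09,-.17],[.09,-.17],[.09,.17],[-.09,.17]])
def cost(p,ns=("top","side")):
    t=0
    for n in ns:
        P=np.r_[board(p,cor,0),board(p,cor,.018)]
        M=np.zeros_like(hulls[n]); cv2.fillConvexPoly(M,cv2.convexHull((proj(n,P)*K).astype(np.float32))[:,0].astype(int),1)
        t+=(M^hulls[n]).sum()/hulls[n].sum()
    return t
x0=np.r_[back("top",(232/1.5,222/1.5),.018)[:2],0.1]
for ns in (("top",),("side",),("top","side")):
    r=min((minimize(cost,np.r_[x0[:2],a],(ns,),method="Nelder-Mead",options=dict(initial_simplex=np.r_[x0[:2],a]+np.array([[0,0,0],[.02,0,0],[0,.02,0],[0,0,.1]]),xatol=1e-4)) for a in (-.12,.12)),key=lambda r:r.fun)
    print(ns,r.x.round(4),r.fun)
np.save("board.npy",r.x)
p=r.x
for n,im in ims.items():
    h=cv2.cvtColor(im,cv2.COLOR_RGB2HSV); s=proj(n,board(p,[-.035,-.1],.03))[0].astype(int)
    m=(h[...,0]>118)&(h[...,0]<160)&(h[...,1]>25); yy,xx=np.nonzero(m); k=(abs(xx-s[0])<40)&(abs(yy-s[1])<40)
    e=cv2.fitEllipse(cv2.convexHull(np.c_[xx[k],yy[k]].astype(np.float32))); print(n,"ring px",e, back(n,np.array(e[0])+.5,.028)) 
    seam=proj(n,board(p,np.array([[-35,-110],[-35,0],[35,90]])/1e3,.018)); print("seam",seam.round(1).tolist())
    b=im[:,:,::-1].copy()
    b=cv2.resize(b,None,fx=4,fy=4,interpolation=cv2.INTER_CUBIC)
    cv2.polylines(b,[(seam*4).astype(int)],False,(255,255,0),1)
    cv2.imwrite(f"pics/{n}b.png",b)
t=cv2.imread("pics/topb.png"); s=cv2.imread("pics/sideb.png")
y,x=int(135*4),int(315*4); c1=t[y:y+340,x:x+460]
y,x=int(92*4),int(245*4); c2=s[y:y+340,x:x+340]
cv2.imwrite("pics/crop.png",np.hstack([c1,c2])); cv2.imwrite("pics/bd.png",cv2.resize(t[380:820,280:960],None,fx=1.1,fy=1.1))
E
```

```text
('top',) [0.5787 0.1171 0.2206] 0.07936096458176338
('side',) [0.575  0.1196 0.2196] 0.06786864185960079
('top', 'side') [0.5768 0.1197 0.2161] 0.14722942005649453
top ring px ((192.79946899414062, 152.88951110839844), (16.902557373046875, 17.12971305847168), 81.7861328125) [0.55987398 0.02664961 0.028     ]
seam [[203.4, 151.9], [156.8, 160.9], [113.8, 139.6]]
side ring px ((207.4242706298828, 233.6480255126953), (17.56471061706543, 20.35222053527832), 86.66560363769531) [0.55733451 0.03157364 0.028     ]
seam [[210.5, 227.1], [195.1, 270.6], [139.8, 307.1]]
```

View pics/crop.png

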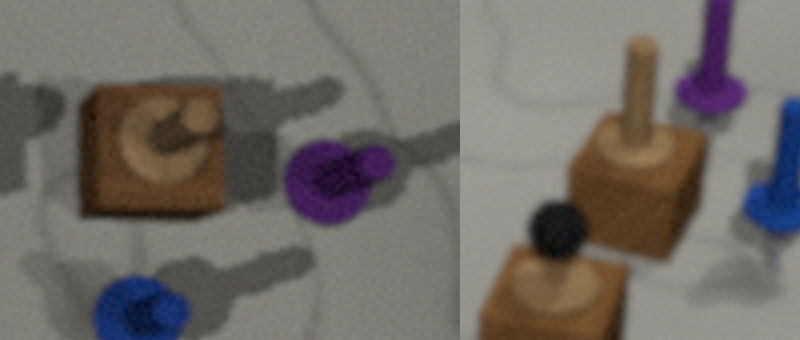

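View pics/bd.png

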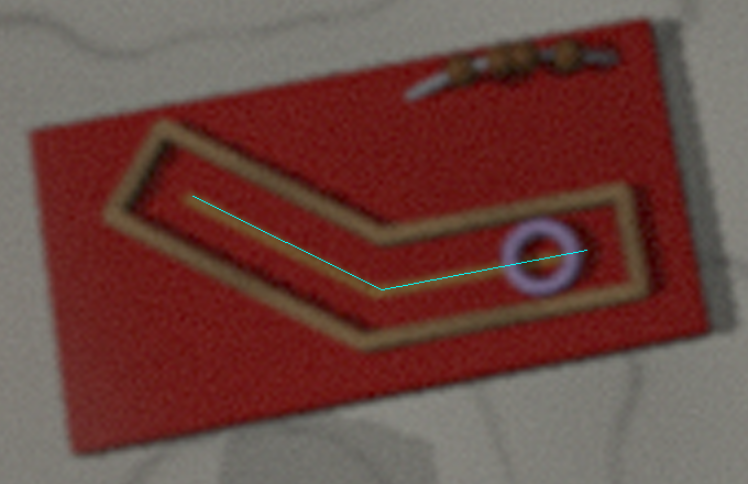

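Crop: the beech-handled stylus with its collar is in its stand, the mallet with the black ball is in the other, and the purple and blue look-alikes are separate, so the choice is confirmed. The fitted seam looks about 4% short against the picture, so I'll check with clicked corners.

```bash
python3 - <<'E'
from h import *
f=lambda u,v:np.array([(u+.5)/4.4-.5+70,(v+.5)/4.4-.5+95])
C=[f(*q) for q in [(708,330),(650,18),(30,130),(75,452)]]   # board (-,-),(+,-),(+,+),(-,+)
W=np.array([back("top",c,.018) for c in C]); print(W.round(4), [np.linalg.norm(W[i]-W[i-1]).round(4) for i in range(4)])
S=np.array([back("top",f(*q),.018) for q in [(378,292),(183,193)]]); print("bend,far",S.round(4), np.linalg.norm(S[0]-S[1]))
cor=np.array([[-.09,-.17],[.09,-.17],[.09,.17],[-.09,.17],[-.035,0],[.035,.09]]); D=np.r_[W,S][:,:2]
A=least_squares(lambda p:(board(p[:3],cor*p[3],0)[:,:2]-D).ravel(),[.57,.12,.2,1]); print(A.x, (A.fun*1e3).round(1))
# side view: ring, seam clicks in 1.5x picture
g=lambda u,v:np.array([(u+.5)/1.5-.5,(v+.5)/1.5-.5])
for q in [(293,411),(210,464)]: print("side bend/far",back("side",g(*q),.018).round(4))
for q in [(250,304),(364,318),(298,556),(136,522)]: print("side corner",back("side",g(*q),.018).round(4))
# stylus: handle top, handle base in 4x crops
t=lambda u,v:np.array([(u+.5)/4-.5+315,(v+.5)/4-.5+135]); s=lambda u,v:np.array([(u-460+.5)/4-.5+245,(v+.5)/4-.5+92])
print("sty top",tri({"top":t(201,116),"side":s(642,44)}), back("top",t(201,116),.13),back("side",s(642,44),.13))
print("collar",back("top",t(165,139),.061),back("side",s(637,143),.061))
print("stand top ctr", back("top",t((98+222)/2,(86+205)/2),.055))
E
```

```text
[[ 0.5252 -0.0597  0.018 ]
 [ 0.697  -0.0238  0.018 ]
 [ 0.6273  0.3053  0.018 ]
 [ 0.4549  0.267   0.018 ]] [np.float64(0.3342), np.float64(0.1755), np.float64(0.3363), np.float64(0.1766)]
bend,far [[0.5424 0.1151 0.018 ]
 [0.5942 0.2214 0.018 ]] 0.11829474807297408
[0.57657548 0.12307118 0.20983924 0.9873568 ] [-0.6  0.1  1.5  1.2  1.3  0.5 -0.2  1.7  0.4  0.8 -2.4 -4.2]
side bend/far [0.539  0.1185 0.018 ]
side bend/far [0.5894 0.2184 0.018 ]
side corner [ 0.6856 -0.0226  0.018 ]
side corner [ 0.5244 -0.0603  0.018 ]
side corner [0.4494 0.2722 0.018 ]
side corner [0.6207 0.3055 0.018 ]
sty top (array([ 0.5224859 , -0.34027693,  0.12875198]), np.float64(0.019112012476171003)) [ 0.5221958  -0.33990478  0.13      ] [ 0.52190307 -0.33818368  0.13      ]
collar [ 0.52292912 -0.34032458  0.061     ] [ 0.52042047 -0.33817549  0.061     ]
stand top ctr [ 0.52031366 -0.33909317  0.055     ]
```

The clicks agree across both views to about 5 mm: board at (0.574, 0.123) with yaw 0.21, ring at (0.559, 0.029), stylus at (0.522, -0.3395). Now moving above the stylus with the jaws half closed.

```bash
python3 -m creep '[{"dx":3.6,"dy":-1.1,"hand":0.45},{"dx":3.6,"dy":-1.1,"hand":0.45},{"dx":3.6,"dy":-1.1,"hand":0.45},{"dx":3.6,"dy":-1.1,"hand":0.45},{"dx":3.6,"dy":-1.1,"hand":0.45},{"dx":3.6,"dy":-1.1,"hand":0.45},{"dx":3.6,"dy":-1,"hand":0.45},{"dx":3.6,"dy":-1,"hand":0.45},{"dx":3.6,"dy":-1,"hand":0.45},{"dx":3.6,"dy":-1,"hand":0.45},{"dx":3.6,"dy":-1,"hand":0.45},{"dx":3.7,"dy":-1.1,"hand":0.45}]' 40
cat >> h.py <<'E'
from scipy.spatial.transform import Rotation as Rn
def need(xyz):  # cm in tool axes to bring the TCP to xyz
    o=ctrl.observe(); w=o["tcp_rot"]; R=Rn.from_quat([*w[1:],w[0]]).as_matrix()
    print("t",round(o["clock"],2),"pos",o["eef_pos"].round(4),"z-axis",R[:,2].round(3),"y-axis",R[:,1].round(3),"open",round(o["opening"],3),"F",o["ft_force"].round(1),"need cm",(R.T@(np.array(xyz)-o["eef_pos"])*100).round(2))
E
python3 -c "
from h import *
need([.522,-.3395,.2445])"
```

```text
t 0.1 pos [ 0.1281 -0.5603  0.4039] z-axis [-0.     0.002 -1.   ] y-axis [ 0.223 -0.975 -0.002] open 1.001 F [-0.5  0.2  0.2] need cm [ 43.32 -12.72  15.97]invalid input at $[0]: expected keys rx, ry, rz, dx, dy, dz, hand
```

```bash
python3 -m creep '[{"rx":0,"ry":0,"rz":0,"dx":4.3,"dy":-1.3,"dz":0,"hand":0.45},{"rx":0,"ry":0,"rz":0,"dx":4.3,"dy":-1.3,"dz":0,"hand":0.45},{"rx":0,"ry":0,"rz":0,"dx":4.3,"dy":-1.3,"dz":0,"hand":0.45},{"rx":0,"ry":0,"rz":0,"dx":4.3,"dy":-1.3,"dz":0,"hand":0.45},{"rx":0,"ry":0,"rz":0,"dx":4.3,"dy":-1.3,"dz":0,"hand":0.45},{"rx":0,"ry":0,"rz":0,"dx":4.3,"dy":-1.3,"dz":0,"hand":0.45},{"rx":0,"ry":0,"rz":0,"dx":4.3,"dy":-1.3,"dz":0,"hand":0.45},{"rx":0,"ry":0,"rz":0,"dx":4.3,"dy":-1.2,"dz":0,"hand":0.45},{"rx":0,"ry":0,"rz":0,"dx":4.3,"dy":-1.2,"dz":0,"hand":0.45},{"rx":0,"ry":0,"rz":0,"dx":4.3,"dy":-1.2,"dz":0,"hand":0.45},{"rx":0,"ry":0,"rz":0,"dx":0,"dy":0,"dz":0,"hand":0.45},{"rx":0,"ry":0,"rz":0,"dx":0,"dy":0,"dz":0,"hand":0.45}]' 40
python3 -c "
from h import *
need([.522,-.3395,.2445])
im=viewer.camera('top')[:,:,::-1]; sd=viewer.camera('side')[:,:,::-1]
a=cv2.resize(im[110:230,280:420],None,fx=2.8,fy=2.8); b=cv2.resize(sd[60:180,240:380],None,fx=2.8,fy=2.8)
cv2.imwrite('pics/a1.png',np.hstack([a,b]))"
```

```text
clock: 1.3
eef_pos: [0.5196, -0.3401, 0.4039]
tcp_rot: [-0.0, 0.994, 0.113, -0.001]
ft_force: [-0.4, 0.2, 0.0]
opening: 0.554
t 1.3 pos [ 0.5196 -0.3401  0.4039] z-axis [-0.002  0.    -1.   ] y-axis [ 0.225 -0.974 -0.001] open 0.554 F [-0.4  0.2  0. ] need cm [ 0.27  0.   15.94]
```

View pics/a1.png

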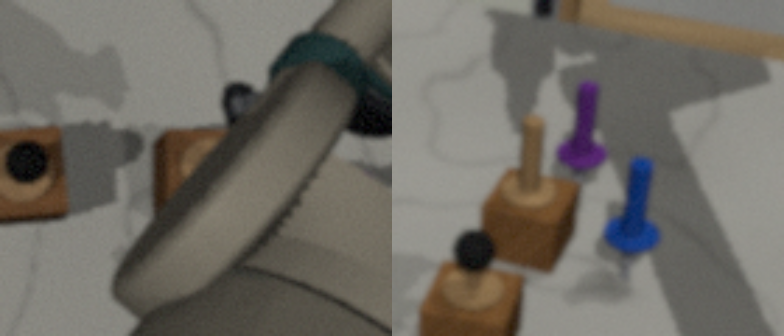

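The view is blocked by the arm, and the stylus (crop 533,150) is undisturbed with nothing near the fingers. Descending and closing.

```bash
python3 -m creep '[{"rx":0,"ry":0,"rz":0,"dx":0.27,"dy":0,"dz":3,"hand":0.45},{"rx":0,"ry":0,"rz":0,"dx":0,"dy":0,"dz":3,"hand":0.45},{"rx":0,"ry":0,"rz":0,"dx":0,"dy":0,"dz":3,"hand":0.45},{"rx":0,"ry":0,"rz":0,"dx":0,"dy":0,"dz":2.5,"hand":0.45},{"rx":0,"ry":0,"rz":0,"dx":0,"dy":0,"dz":2.5,"hand":0.45},{"rx":0,"ry":0,"rz":0,"dx":0,"dy":0,"dz":1.9,"hand":0.45},{"rx":0,"ry":0,"rz":0,"dx":0,"dy":0,"dz":0,"hand":0.45}]' 40
python3 -m creep '[{"rx":0,"ry":0,"rz":0,"dx":0,"dy":0,"dz":0,"hand":0.7},{"rx":0,"ry":0,"rz":0,"dx":0,"dy":0,"dz":0,"hand":0.8},{"rx":0,"ry":0,"rz":0,"dx":0,"dy":0,"dz":0,"hand":1},{"rx":0,"ry":0,"rz":0,"dx":0,"dy":0,"dz":0,"hand":1},{"rx":0,"ry":0,"rz":0,"dx":0,"dy":0,"dz":0,"hand":1},{"rx":0,"ry":0,"rz":0,"dx":0,"dy":0,"dz":0,"hand":1}]' 40
python3 -c "
from h import *
need([.522,-.3395,.2445])"
```

```text
clock: 2.1
eef_pos: [0.5193, -0.3407, 0.243]
tcp_rot: [-0.002, 0.994, 0.111, -0.002]
ft_force: [0.2, -0.2, 0.6]
opening: 0.549
clock: 2.7
eef_pos: [0.5219, -0.3409, 0.2473]
tcp_rot: [0.001, 0.994, 0.112, 0.001]
ft_force: [-1.4, -1.7, 7.0]
opening: 0.224
t 2.7 pos [ 0.5219 -0.3409  0.2473] z-axis [ 0.002 -0.003 -1.   ] y-axis [ 0.223 -0.975  0.003] open 0.224 F [-1.4 -1.7  7. ] need cm [ 0.04 -0.13  0.28]
```

```bash
python3 -m creep '[{"rx":0,"ry":0,"rz":0,"dx":0,"dy":0,"dz":-1,"hand":1},{"rx":0,"ry":0,"rz":0,"dx":0,"dy":0,"dz":-1.5,"hand":1},{"rx":0,"ry":0,"rz":0,"dx":0,"dy":0,"dz":-2,"hand":1},{"rx":0,"ry":0,"rz":0,"dx":0,"dy":0,"dz":-2.5,"hand":1},{"rx":0,"ry":0,"rz":0,"dx":0,"dy":0,"dz":-3,"hand":1},{"rx":0,"ry":0,"rz":0,"dx":0,"dy":0,"dz":-3,"hand":1},{"rx":0,"ry":0,"rz":0,"dx":0,"dy":0,"dz":-1,"hand":1},{"rx":0,"ry":0,"rz":0,"dx":0,"dy":0,"dz":0,"hand":1},{"rx":0,"ry":0,"rz":0,"dx":0,"dy":0,"dz":0,"hand":1}]' 40
python3 -c "
from h import *
need([.5586,.029,.3800])
sd=viewer.camera('side')[:,:,::-1]; tp=viewer.camera('top')[:,:,::-1]
cv2.imwrite('pics/a2.png',np.hstack([cv2.resize(sd[0:190,220:410],None,fx=2.1,fy=2.1),cv2.resize(tp[70:260,280:470],None,fx=2.1,fy=2.1)]))"
```

```text
clock: 3.6
eef_pos: [0.5213, -0.3399, 0.3844]
tcp_rot: [-0.001, 0.994, 0.112, -0.001]
ft_force: [0.1, -0.3, -1.1]
opening: 0.225
t 3.6 pos [ 0.5213 -0.3399  0.3844] z-axis [-0.002  0.002 -1.   ] y-axis [ 0.223 -0.975 -0.002] open 0.225 F [ 0.1 -0.3 -1.1] need cm [ 11.86 -35.13   0.49]
```

View pics/a2.png

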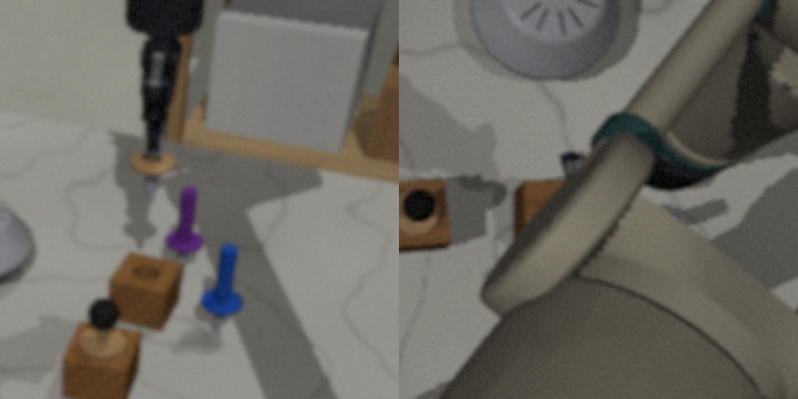

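Side crop: the stylus hangs upright in the fingers with its tip at about (150,190), clear of the stand, and the mallet is untouched. Carrying it over to the ring at this height.

```bash
python3 -m creep '[{"rx":0,"ry":0,"rz":0,"dx":1,"dy":-2.5,"dz":0,"hand":1},{"rx":0,"ry":0,"rz":0,"dx":1,"dy":-3,"dz":0,"hand":1},{"rx":0,"ry":0,"rz":0,"dx":1,"dy":-3,"dz":0,"hand":1},{"rx":0,"ry":0,"rz":0,"dx":1,"dy":-3,"dz":0,"hand":1},{"rx":0,"ry":0,"rz":0,"dx":1,"dy":-3,"dz":0,"hand":1},{"rx":0,"ry":0,"rz":0,"dx":1,"dy":-3,"dz":0,"hand":1},{"rx":0,"ry":0,"rz":0,"dx":1,"dy":-3,"dz":0,"hand":1},{"rx":0,"ry":0,"rz":0,"dx":1,"dy":-3,"dz":0,"hand":1},{"rx":0,"ry":0,"rz":0,"dx":1,"dy":-3,"dz":0,"hand":1},{"rx":0,"ry":0,"rz":0,"dx":1,"dy":-3,"dz":0,"hand":1},{"rx":0,"ry":0,"rz":0,"dx":0.9,"dy":-3,"dz":0,"hand":1},{"rx":0,"ry":0,"rz":0,"dx":0.9,"dy":-2.6,"dz":0,"hand":1}]' 40
python3 -m creep '[{"rx":0,"ry":0,"rz":0,"dx":0,"dy":0,"dz":2,"hand":1},{"rx":0,"ry":0,"rz":0,"dx":0,"dy":0,"dz":3,"hand":1},{"rx":0,"ry":0,"rz":0,"dx":0,"dy":0,"dz":3,"hand":1},{"rx":0,"ry":0,"rz":0,"dx":0,"dy":0,"dz":2,"hand":1},{"rx":0,"ry":0,"rz":0,"dx":0,"dy":0,"dz":0,"hand":1},{"rx":0,"ry":0,"rz":0,"dx":0,"dy":0,"dz":0,"hand":1},{"rx":0,"ry":0,"rz":0,"dx":0,"dy":0,"dz":0,"hand":1}]' 40
python3 -c "
from h import *
need([.5586,.029,.257])
sd=viewer.camera('side')[:,:,::-1]; tp=viewer.camera('top')[:,:,::-1]
print(proj('side',[[.5586,.029,.05],[.5586,.029,.028]]),proj('top',[[.5586,.029,.05]]))
cv2.imwrite('pics/a3.png',np.hstack([cv2.resize(sd[170:290,140:260],None,fx=5,fy=5,interpolation=cv2.INTER_CUBIC),cv2.resize(tp[120:200,140:180],None,fx=5,fy=7.5)]))"
```

```text
clock: 4.9
eef_pos: [0.558, 0.0297, 0.384]
tcp_rot: [-0.0, 0.994, 0.112, -0.002]
ft_force: [0.7, -0.7, -1.1]
opening: 0.221
clock: 5.6
eef_pos: [0.559, 0.0281, 0.2866]
tcp_rot: [0.0, 0.994, 0.112, 0.001]
ft_force: [0.0, -0.2, -0.6]
opening: 0.22
t 5.6 pos [0.559  0.0281 0.2866] z-axis [ 0.002 -0.    -1.   ] y-axis [ 0.223 -0.975  0.001] open 0.22 F [ 0.  -0.2 -0.6] need cm [-0.03 -0.1   2.96]
[[207.17282305 225.30973905]
 [207.95434037 233.05516934]] [[190.81089981 151.75601338]]
```

View pics/a3.png

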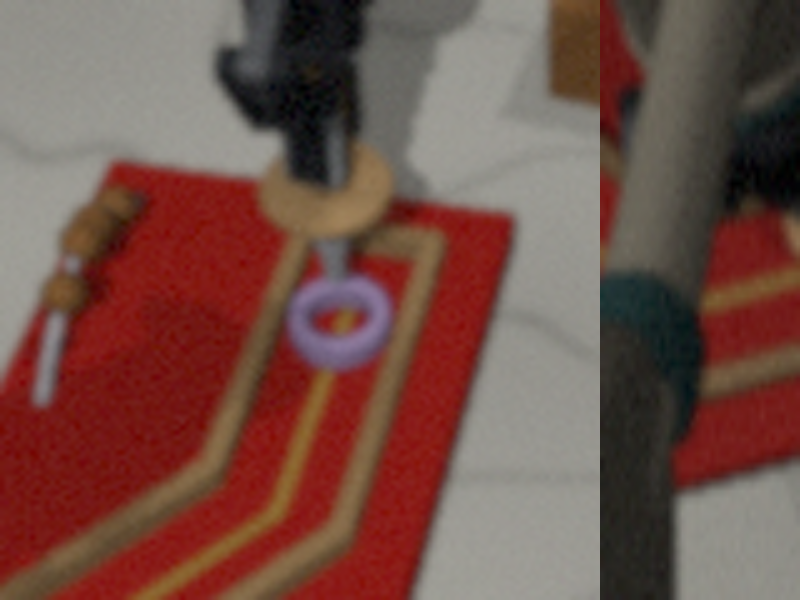

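Side crop: the tip at (338,278) is directly above the ring, whose hole is centred at about (340,322). That matches the predicted point to within about 2 mm. Lowering into the hole, to tip z ≈ 22 mm.

```bash
python3 -m creep '[{"rx":0,"ry":0,"rz":0,"dx":0,"dy":-0.1,"dz":0,"hand":1},{"rx":0,"ry":0,"rz":0,"dx":0,"dy":0,"dz":0.5,"hand":1},{"rx":0,"ry":0,"rz":0,"dx":0,"dy":0,"dz":0.5,"hand":1},{"rx":0,"ry":0,"rz":0,"dx":0,"dy":0,"dz":0.5,"hand":1},{"rx":0,"ry":0,"rz":0,"dx":0,"dy":0,"dz":0.5,"hand":1},{"rx":0,"ry":0,"rz":0,"dx":0,"dy":0,"dz":0.4,"hand":1},{"rx":0,"ry":0,"rz":0,"dx":0,"dy":0,"dz":0.4,"hand":1},{"rx":0,"ry":0,"rz":0,"dx":0,"dy":0,"dz":0,"hand":1},{"rx":0,"ry":0,"rz":0,"dx":0,"dy":0,"dz":0,"hand":1},{"rx":0,"ry":0,"rz":0,"dx":0,"dy":0,"dz":0,"hand":1}]' 40
python3 -c "
from h import *
p=[.574,.123,.21]
need(board(p,[-.035,.006],.257)[0]);need(board(p,[.035,.09],.257)[0])
sd=viewer.camera('side')[:,:,::-1]
cv2.imwrite('pics/a4.png',cv2.resize(sd[190:270,160:260],None,fx=6,fy=6,interpolation=cv2.INTER_CUBIC))"
```

```text
clock: 6.7
eef_pos: [0.5584, 0.0291, 0.2579]
tcp_rot: [0.0, 0.994, 0.112, 0.0]
ft_force: [-0.4, -0.0, -0.6]
opening: 0.224
t 6.7 pos [0.5584 0.0291 0.2579] z-axis [ 0. -0. -1.] y-axis [ 0.223 -0.975  0.   ] open 0.224 F [-0.4 -0.  -0.6] need cm [ 0.13 -9.46  0.08]
t 6.7 pos [0.5584 0.0291 0.2579] z-axis [ 0. -0. -1.] y-axis [ 0.223 -0.975  0.   ] open 0.224 F [-0.4 -0.  -0.6] need cm [  7.25 -17.75   0.08]
```

View pics/a4.png

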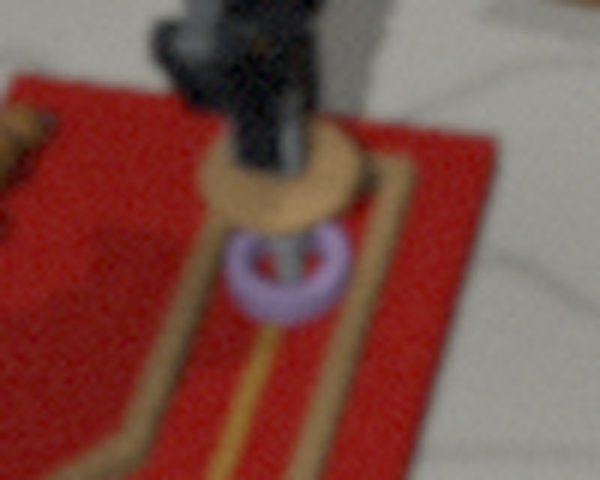

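The tip is down in the ring's hole (crop 290,265) with no contact force. Guiding it along the first leg at up to 4 cm/s.

```bash
python3 -m creep '[{"rx":0,"ry":0,"rz":0,"dx":0,"dy":-0.2,"dz":0,"hand":1},{"rx":0,"ry":0,"rz":0,"dx":0,"dy":-0.3,"dz":0,"hand":1},{"rx":0,"ry":0,"rz":0,"dx":0,"dy":-0.3,"dz":0,"hand":1},{"rx":0,"ry":0,"rz":0,"dx":0.01,"dy":-0.4,"dz":0,"hand":1},{"rx":0,"ry":0,"rz":0,"dx":0.01,"dy":-0.4,"dz":0,"hand":1},{"rx":0,"ry":0,"rz":0,"dx":0.01,"dy":-0.4,"dz":0,"hand":1},{"rx":0,"ry":0,"rz":0,"dx":0.01,"dy":-0.4,"dz":0,"hand":1},{"rx":0,"ry":0,"rz":0,"dx":0.01,"dy":-0.4,"dz":0,"hand":1},{"rx":0,"ry":0,"rz":0,"dx":0.01,"dy":-0.4,"dz":0,"hand":1},{"rx":0,"ry":0,"rz":0,"dx":0,"dy":-0.4,"dz":0,"hand":1},{"rx":0,"ry":0,"rz":0,"dx":0,"dy":-0.4,"dz":0,"hand":1},{"rx":0,"ry":0,"rz":0,"dx":0,"dy":-0.4,"dz":0,"hand":1}]' 40
python3 -m creep '[{"rx":0,"ry":0,"rz":0,"dx":0.01,"dy":-0.4,"dz":0,"hand":1},{"rx":0,"ry":0,"rz":0,"dx":0.01,"dy":-0.4,"dz":0,"hand":1},{"rx":0,"ry":0,"rz":0,"dx":0.01,"dy":-0.4,"dz":0,"hand":1},{"rx":0,"ry":0,"rz":0,"dx":0.01,"dy":-0.4,"dz":0,"hand":1},{"rx":0,"ry":0,"rz":0,"dx":0.01,"dy":-0.4,"dz":0,"hand":1},{"rx":0,"ry":0,"rz":0,"dx":0,"dy":-0.4,"dz":0,"hand":1},{"rx":0,"ry":0,"rz":0,"dx":0,"dy":-0.4,"dz":0,"hand":1},{"rx":0,"ry":0,"rz":0,"dx":0,"dy":-0.4,"dz":0,"hand":1},{"rx":0,"ry":0,"rz":0,"dx":0,"dy":-0.4,"dz":0,"hand":1},{"rx":0,"ry":0,"rz":0,"dx":0,"dy":-0.4,"dz":0,"hand":1},{"rx":0,"ry":0,"rz":0,"dx":0,"dy":-0.4,"dz":0,"hand":1},{"rx":0,"ry":0,"rz":0,"dx":0,"dy":-0.4,"dz":0,"hand":1}]' 40
python3 -c "
from h import *
p=[.574,.123,.21]
u=np.array([.07,.09])/.114
need(board(p,[-.035,.006],.257)[0]);need(board(p,np.array([.035,.09])+.005*u,.257)[0])
sd=viewer.camera('side')[:,:,::-1]
cv2.imwrite('pics/a5.png',cv2.resize(sd[210:310,130:250],None,fx=6,fy=6,interpolation=cv2.INTER_CUBIC))"
```

```text
clock: 7.95
eef_pos: [0.5489, 0.0725, 0.2577]
tcp_rot: [0.0, 0.994, 0.112, -0.0]
ft_force: [-1.1, -0.4, -1.3]
opening: 0.225
clock: 9.15
eef_pos: [0.5387, 0.1194, 0.2577]
tcp_rot: [0.0, 0.994, 0.112, -0.0]
ft_force: [-0.2, 0.4, -0.5]
opening: 0.221
t 9.15 pos [0.5387 0.1194 0.2577] z-axis [ 0. -0. -1.] y-axis [ 0.223 -0.975  0.   ] open 0.221 F [-0.2  0.4 -0.5] need cm [ 0.03 -0.22  0.07]
t 9.15 pos [0.5387 0.1194 0.2577] z-axis [ 0. -0. -1.] y-axis [ 0.223 -0.975  0.   ] open 0.221 F [-0.2  0.4 -0.5] need cm [ 7.47 -8.9   0.07]
```

View pics/a5.png

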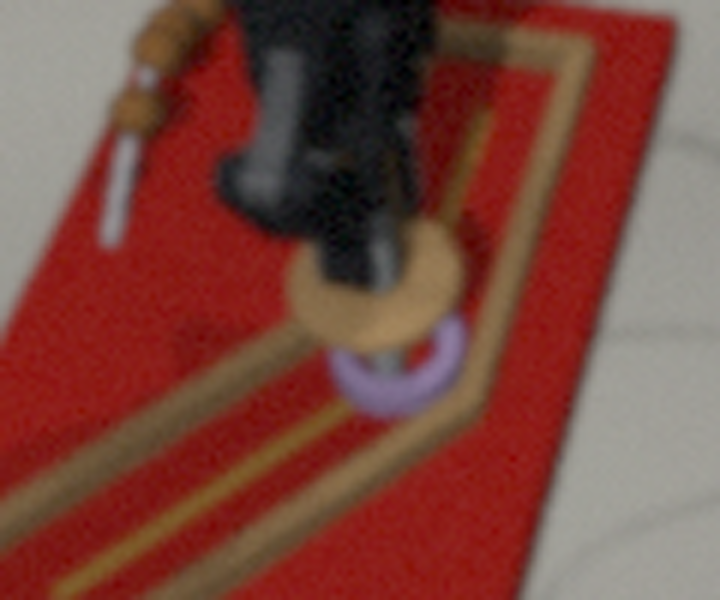

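The ring is at the bend with the tip inside (crop 390,365). Starting the second leg.

```bash
python3 -m creep '[{"rx":0,"ry":0,"rz":0,"dx":0.12,"dy":-0.16,"dz":0,"hand":1},{"rx":0,"ry":0,"rz":0,"dx":0.2,"dy":-0.23,"dz":0,"hand":1},{"rx":0,"ry":0,"rz":0,"dx":0.26,"dy":-0.31,"dz":0,"hand":1},{"rx":0,"ry":0,"rz":0,"dx":0.26,"dy":-0.31,"dz":0,"hand":1},{"rx":0,"ry":0,"rz":0,"dx":0.26,"dy":-0.31,"dz":0,"hand":1},{"rx":0,"ry":0,"rz":0,"dx":0.26,"dy":-0.31,"dz":0,"hand":1},{"rx":0,"ry":0,"rz":0,"dx":0.26,"dy":-0.31,"dz":0,"hand":1},{"rx":0,"ry":0,"rz":0,"dx":0.26,"dy":-0.31,"dz":0,"hand":1},{"rx":0,"ry":0,"rz":0,"dx":0.26,"dy":-0.31,"dz":0,"hand":1},{"rx":0,"ry":0,"rz":0,"dx":0.26,"dy":-0.31,"dz":0,"hand":1},{"rx":0,"ry":0,"rz":0,"dx":0.26,"dy":-0.31,"dz":0,"hand":1},{"rx":0,"ry":0,"rz":0,"dx":0.26,"dy":-0.31,"dz":0,"hand":1}]' 40
python3 -m creep '[{"rx":0,"ry":0,"rz":0,"dx":0.26,"dy":-0.31,"dz":0,"hand":1},{"rx":0,"ry":0,"rz":0,"dx":0.26,"dy":-0.31,"dz":0,"hand":1},{"rx":0,"ry":0,"rz":0,"dx":0.26,"dy":-0.31,"dz":0,"hand":1},{"rx":0,"ry":0,"rz":0,"dx":0.26,"dy":-0.31,"dz":0,"hand":1},{"rx":0,"ry":0,"rz":0,"dx":0.26,"dy":-0.31,"dz":0,"hand":1},{"rx":0,"ry":0,"rz":0,"dx":0.26,"dy":-0.31,"dz":0,"hand":1},{"rx":0,"ry":0,"rz":0,"dx":0.26,"dy":-0.31,"dz":0,"hand":1},{"rx":0,"ry":0,"rz":0,"dx":0.26,"dy":-0.31,"dz":0,"hand":1},{"rx":0,"ry":0,"rz":0,"dx":0.26,"dy":-0.31,"dz":0,"hand":1},{"rx":0,"ry":0,"rz":0,"dx":0.26,"dy":-0.31,"dz":0,"hand":1},{"rx":0,"ry":0,"rz":0,"dx":0.26,"dy":-0.31,"dz":0,"hand":1},{"rx":0,"ry":0,"rz":0,"dx":0.26,"dy":-0.31,"dz":0,"hand":1}]' 40
python3 -c "
from h import *
p=[.574,.123,.21]
u=np.array([.07,.09])/.114
need(board(p,np.array([.035,.09])+.005*u,.257)[0])"
```

```text
clock: 10.4
eef_pos: [0.5596, 0.1599, 0.2576]
tcp_rot: [0.0, 0.994, 0.112, -0.0]
ft_force: [0.2, 0.3, -0.4]
opening: 0.222
clock: 11.6
eef_pos: [0.5818, 0.2031, 0.2577]
tcp_rot: [0.0, 0.994, 0.112, -0.0]
ft_force: [-0.2, -0.2, -0.7]
opening: 0.223
t 11.6 pos [0.5818 0.2031 0.2577] z-axis [-0. -0. -1.] y-axis [ 0.223 -0.975  0.   ] open 0.223 F [-0.2 -0.2 -0.7] need cm [ 1.4  -1.7   0.07]
```

```bash
python3 -m creep '[{"rx":0,"ry":0,"rz":0,"dx":0.26,"dy":-0.31,"dz":0,"hand":1},{"rx":0,"ry":0,"rz":0,"dx":0.26,"dy":-0.31,"dz":0,"hand":1},{"rx":0,"ry":0,"rz":0,"dx":0.26,"dy":-0.31,"dz":0,"hand":1},{"rx":0,"ry":0,"rz":0,"dx":0.26,"dy":-0.31,"dz":0,"hand":1},{"rx":0,"ry":0,"rz":0,"dx":0.2,"dy":-0.25,"dz":0,"hand":1},{"rx":0,"ry":0,"rz":0,"dx":0.1,"dy":-0.13,"dz":0,"hand":1},{"rx":0,"ry":0,"rz":0,"dx":0,"dy":0,"dz":0,"hand":1},{"rx":0,"ry":0,"rz":0,"dx":0,"dy":0,"dz":0,"hand":1}]' 40
python3 -c "
from h import *
p=[.574,.123,.21]
need(board(p,[.035,.09],.257)[0])
sd=viewer.camera('side')[:,:,::-1]
cv2.imwrite('pics/a6.png',cv2.resize(sd[250:350,90:210],None,fx=6,fy=6,interpolation=cv2.INTER_CUBIC))"
```

```text
clock: 12.4
eef_pos: [0.591, 0.2216, 0.2576]
tcp_rot: [0.0, 0.994, 0.112, -0.0]
ft_force: [0.6, 0.5, -1.3]
opening: 0.222
t 12.4 pos [0.591  0.2216 0.2576] z-axis [-0. -0. -1.] y-axis [ 0.223 -0.975  0.   ] open 0.222 F [ 0.6  0.5 -1.3] need cm [-0.22  0.29  0.06]
```

View pics/a6.png

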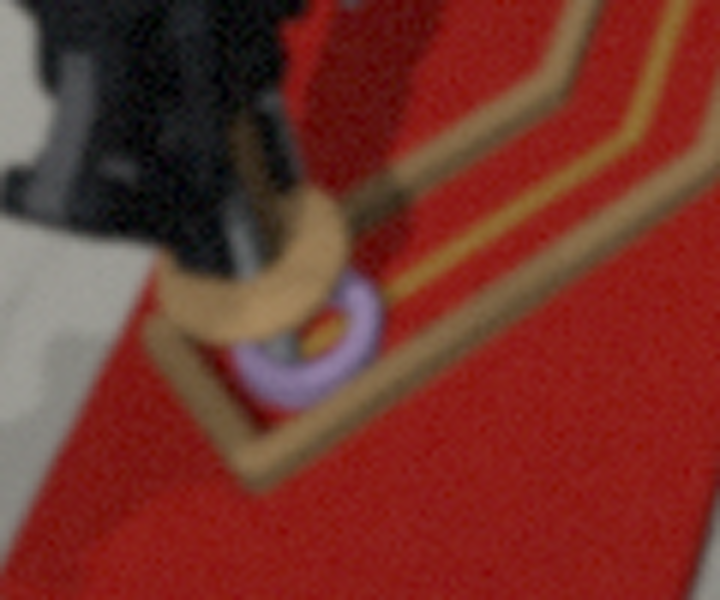

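The ring is at the far end (crop 310,338), about 4 mm short of the seam end by eye and well within tolerance. I'll back the tip off to the middle of the hole, lift slowly and check the ring.

```bash
python3 -m creep '[{"rx":0,"ry":0,"rz":0,"dx":-0.15,"dy":0.18,"dz":0,"hand":1},{"rx":0,"ry":0,"rz":0,"dx":-0.15,"dy":0.18,"dz":0,"hand":1},{"rx":0,"ry":0,"rz":0,"dx":-0.15,"dy":0.18,"dz":0,"hand":1},{"rx":0,"ry":0,"rz":0,"dx":0,"dy":0,"dz":0,"hand":1},{"rx":0,"ry":0,"rz":0,"dx":0,"dy":0,"dz":-0.4,"hand":1},{"rx":0,"ry":0,"rz":0,"dx":0,"dy":0,"dz":-0.5,"hand":1},{"rx":0,"ry":0,"rz":0,"dx":0,"dy":0,"dz":-0.6,"hand":1},{"rx":0,"ry":0,"rz":0,"dx":0,"dy":0,"dz":-1,"hand":1},{"rx":0,"ry":0,"rz":0,"dx":0,"dy":0,"dz":-2,"hand":1},{"rx":0,"ry":0,"rz":0,"dx":0,"dy":0,"dz":-3,"hand":1},{"rx":0,"ry":0,"rz":0,"dx":0,"dy":0,"dz":-3,"hand":1},{"rx":0,"ry":0,"rz":0,"dx":0,"dy":0,"dz":-2.2,"hand":1}]' 40
python3 -c "
from h import *
need([.522,-.3400,.2449])
im=viewer.camera('side'); h=cv2.cvtColor(im,cv2.COLOR_RGB2HSV)
m=(h[...,0]>118)&(h[...,0]<160)&(h[...,1]>25); yy,xx=np.nonzero(m); k=(abs(xx-142)<25)&(abs(yy-305)<25)
e=cv2.fitEllipse(cv2.convexHull(np.c_[xx[k],yy[k]].astype(np.float32))); w=back('side',e[0],.027); print(e,w)
d=w[:2]-[.574,.123]; c,s=np.cos(.21),np.sin(.21); print('ring in board',d[0]*c+d[1]*s,-d[0]*s+d[1]*c)"
```

```text
clock: 13.65
eef_pos: [0.588, 0.2154, 0.3878]
tcp_rot: [-0.0, 0.994, 0.112, 0.002]
ft_force: [0.3, -0.2, -0.8]
opening: 0.227
t 13.65 pos [0.588  0.2154 0.3878] z-axis [ 0.003  0.001 -1.   ] y-axis [ 0.223 -0.975  0.   ] open 0.227 F [ 0.3 -0.2 -0.8] need cm [-18.87  52.67  14.23]
((140.52932739257812, 304.8325500488281), (21.866357803344727, 25.508100509643555), 49.291839599609375) [0.58833338 0.21517901 0.027     ]
ring in board 0.03323411235528919 0.08716598278868355
```

The ring lies at board (33, 87) mm, against a target of (35, 90). Carrying the stylus back over its stand.

```bash
python3 -m creep '[{"rx":0,"ry":0,"rz":0,"dx":-1,"dy":3,"dz":0,"hand":1},{"rx":0,"ry":0,"rz":0,"dx":-1.5,"dy":4,"dz":0,"hand":1},{"rx":0,"ry":0,"rz":0,"dx":-1.5,"dy":4,"dz":0,"hand":1},{"rx":0,"ry":0,"rz":0,"dx":-1.5,"dy":4,"dz":0,"hand":1},{"rx":0,"ry":0,"rz":0,"dx":-1.5,"dy":4,"dz":0,"hand":1},{"rx":0,"ry":0,"rz":0,"dx":-1.5,"dy":4,"dz":0,"hand":1},{"rx":0,"ry":0,"rz":0,"dx":-1.5,"dy":4,"dz":0,"hand":1}]' 40
python3 -m creep '[{"rx":0,"ry":0,"rz":0,"dx":-1.5,"dy":4,"dz":0,"hand":1},{"rx":0,"ry":0,"rz":0,"dx":-1.5,"dy":4,"dz":0,"hand":1},{"rx":0,"ry":0,"rz":0,"dx":-1.5,"dy":4,"dz":0,"hand":1},{"rx":0,"ry":0,"rz":0,"dx":-1.5,"dy":4,"dz":0,"hand":1},{"rx":0,"ry":0,"rz":0,"dx":-1.5,"dy":4,"dz":0,"hand":1},{"rx":0,"ry":0,"rz":0,"dx":-1,"dy":3.5,"dz":0,"hand":1},{"rx":0,"ry":0,"rz":0,"dx":-0.5,"dy":2,"dz":0,"hand":1},{"rx":0,"ry":0,"rz":0,"dx":0,"dy":0,"dz":0,"hand":1},{"rx":0,"ry":0,"rz":0,"dx":0,"dy":0,"dz":0,"hand":1},{"rx":0,"ry":0,"rz":0,"dx":0,"dy":0,"dz":0,"hand":1}]' 40
python3 -c "
from h import *
need([.522,-.3400,.2449])"
```

```text
clock: 14.4
eef_pos: [0.55, -0.0717, 0.385]
tcp_rot: [0.0, 0.994, 0.112, 0.0]
ft_force: [1.0, 0.3, -0.2]
opening: 0.228
clock: 15.4
eef_pos: [0.5199, -0.3373, 0.3847]
tcp_rot: [-0.001, 0.994, 0.113, -0.0]
ft_force: [-0.1, -0.2, -0.2]
opening: 0.221
t 15.4 pos [ 0.5199 -0.3373  0.3847] z-axis [-0.     0.001 -1.   ] y-axis [ 0.224 -0.975 -0.001] open 0.221 F [-0.1 -0.2 -0.2] need cm [ 0.15  0.33 13.98]
```

```bash
python3 -m creep '[{"rx":0,"ry":0,"rz":0,"dx":0.15,"dy":0.3,"dz":0,"hand":1},{"rx":0,"ry":0,"rz":0,"dx":0,"dy":0,"dz":2,"hand":1},{"rx":0,"ry":0,"rz":0,"dx":0,"dy":0,"dz":2.5,"hand":1},{"rx":0,"ry":0,"rz":0,"dx":0,"dy":0,"dz":2,"hand":1},{"rx":0,"ry":0,"rz":0,"dx":0,"dy":0,"dz":1.5,"hand":1},{"rx":0,"ry":0,"rz":0,"dx":0,"dy":0,"dz":1,"hand":1},{"rx":0,"ry":0,"rz":0,"dx":0,"dy":0,"dz":1,"hand":1},{"rx":0,"ry":0,"rz":0,"dx":0,"dy":0,"dz":1,"hand":1},{"rx":0,"ry":0,"rz":0,"dx":0,"dy":0,"dz":1,"hand":1},{"rx":0,"ry":0,"rz":0,"dx":0,"dy":0,"dz":1,"hand":1},{"rx":0,"ry":0,"rz":0,"dx":0,"dy":0,"dz":0,"hand":1},{"rx":0,"ry":0,"rz":0,"dx":0,"dy":0,"dz":0,"hand":1}]' 40
python3 -c "
from h import *
need([.522,-.3400,.2449])
sd=viewer.camera('side')[:,:,::-1]
cv2.imwrite('pics/a7.png',cv2.resize(sd[60:190,230:350],None,fx=4.5,fy=4.5,interpolation=cv2.INTER_CUBIC))"
```

```text
clock: 16.6
eef_pos: [0.5218, -0.3415, 0.2545]
tcp_rot: [-0.0, 0.994, 0.112, -0.0]
ft_force: [-0.2, -1.1, -0.6]
opening: 0.225
t 16.6 pos [ 0.5218 -0.3415  0.2545] z-axis [-0.  0. -1.] y-axis [ 0.223 -0.975 -0.   ] open 0.225 F [-0.2 -1.1 -0.6] need cm [ 0.05 -0.14  0.96]
```

View pics/a7.png

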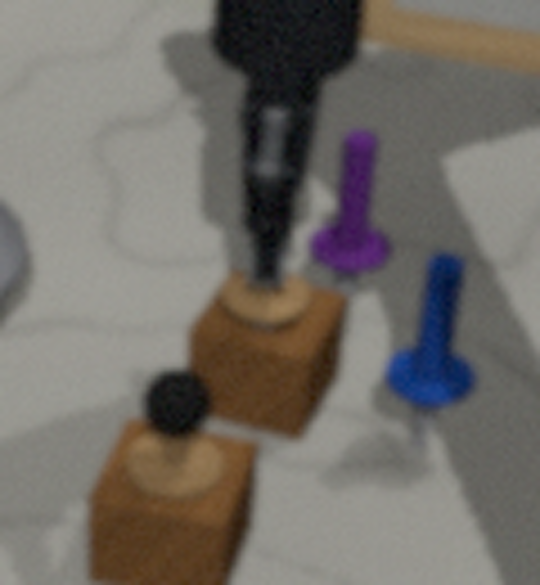

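The shank is in the hole, with the collar (265,300) about 1 cm above the stand top. Lowering the rest, releasing gently and retreating.

```bash
python3 -m creep '[{"rx":0,"ry":0,"rz":0,"dx":0,"dy":-0.1,"dz":0.3,"hand":1},{"rx":0,"ry":0,"rz":0,"dx":0,"dy":0,"dz":0.3,"hand":1},{"rx":0,"ry":0,"rz":0,"dx":0,"dy":0,"dz":0.2,"hand":1},{"rx":0,"ry":0,"rz":0,"dx":0,"dy":0,"dz":0.1,"hand":1},{"rx":0,"ry":0,"rz":0,"dx":0,"dy":0,"dz":0,"hand":1},{"rx":0,"ry":0,"rz":0,"dx":0,"dy":0,"dz":0,"hand":1}]' 40
python3 -m creep '[{"rx":0,"ry":0,"rz":0,"dx":0,"dy":0,"dz":0,"hand":0.7},{"rx":0,"ry":0,"rz":0,"dx":0,"dy":0,"dz":0,"hand":0.6},{"rx":0,"ry":0,"rz":0,"dx":0,"dy":0,"dz":0,"hand":0.45},{"rx":0,"ry":0,"rz":0,"dx":0,"dy":0,"dz":0,"hand":0.45},{"rx":0,"ry":0,"rz":0,"dx":0,"dy":0,"dz":0,"hand":0.45},{"rx":0,"ry":0,"rz":0,"dx":0,"dy":0,"dz":0,"hand":0.45}]' 40
python3 -m creep '[{"rx":0,"ry":0,"rz":0,"dx":0,"dy":0,"dz":-1,"hand":0.45},{"rx":0,"ry":0,"rz":0,"dx":0,"dy":0,"dz":-2,"hand":0.45},{"rx":0,"ry":0,"rz":0,"dx":0,"dy":0,"dz":-3,"hand":0.45},{"rx":0,"ry":0,"rz":0,"dx":0,"dy":0,"dz":-3,"hand":0.45},{"rx":0,"ry":0,"rz":0,"dx":0,"dy":0,"dz":-3,"hand":0.45},{"rx":0,"ry":0,"rz":0,"dx":0,"dy":0,"dz":-3,"hand":0.45},{"rx":0,"ry":0,"rz":0,"dx":0,"dy":0,"dz":-2,"hand":0.45},{"rx":0,"ry":0,"rz":0,"dx":0,"dy":0,"dz":0,"hand":0.45},{"rx":0,"ry":0,"rz":0,"dx":0,"dy":0,"dz":0,"hand":0.45},{"rx":0,"ry":0,"rz":0,"dx":0,"dy":0,"dz":0,"hand":0.45}]' 40
python3 -c "
from h import *
sd=viewer.camera('side')[:,:,::-1]
cv2.imwrite('pics/a8.png',np.hstack([cv2.resize(sd[60:190,230:350],None,fx=4,fy=4),cv2.resize(sd[250:350,90:170],None,fx=3.8,fy=5.2)]))"
```

```text
clock: 17.25
eef_pos: [0.5215, -0.3403, 0.2473]
tcp_rot: [0.0, 0.994, 0.112, 0.0]
ft_force: [-2.7, 2.2, 7.9]
opening: 0.228
clock: 17.85
eef_pos: [0.5216, -0.3404, 0.2455]
tcp_rot: [-0.0, 0.994, 0.112, -0.0]
ft_force: [-0.2, -0.7, -0.1]
opening: 0.549
clock: 18.85
eef_pos: [0.5212, -0.3401, 0.4142]
tcp_rot: [-0.001, 0.994, 0.112, -0.001]
ft_force: [0.3, -0.2, -0.5]
opening: 0.552
```

View pics/a8.png

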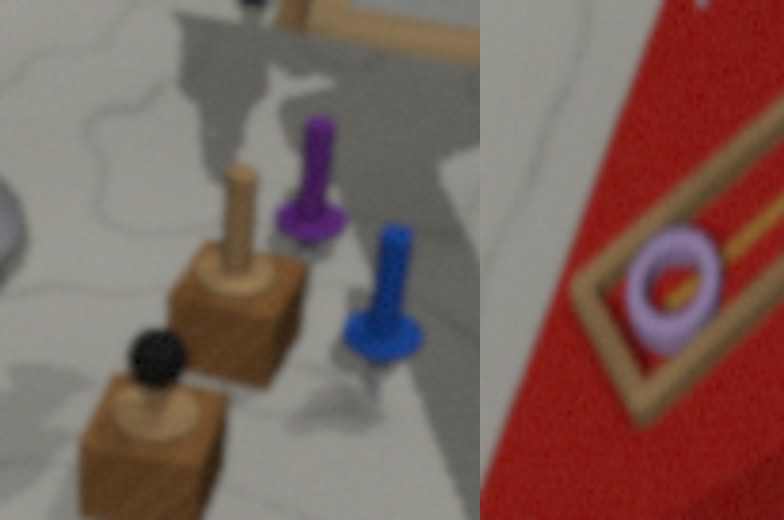

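The stylus is upright in its stand (240,220), the mallet is standing (157,360) and the ring is flat around the seam's far end (675,288). The gripper is clear of everything, so I'm handing in.

```bash
python3 -c "
from bench import order
print(order.hand_in())"
```

```text
the job is handed in; nothing more can be done
None
```

I took the stylus from its stand, put its tip down through the ring, and guided the ring along the seam and round the bend at about 4 cm/s. I then lifted the stylus out, put it back in its own stand and handed the job in. The moves ended at 18.9 s on the robot's clock, and the hand-in reports no verdict.

**Last checks:**
- **Ring:** measured at about (33, 87) mm on the board against the seam end at (35, 90). The last picture shows it flat in the groove.
- **Stylus:** released within about 1 mm of where I gripped it, and upright with its collar on the stand.
- **Mallet and look-alikes:** the mallet and the blue and purple look-alikes looked undisturbed.
- **Forces:** the highest reading was about 8 N, when the collar was set down on the stand.

**Checks that failed or disagreed:**
- My first automatic fit of the board outline was poor, with about 7% mismatch per view. I used hand-picked corners instead, which agreed to about 5 mm between the two cameras.
- The first move command was refused for its row format and moved nothing.

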